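# Put the flash drives away in the screw-cap tub under the lever-lid compartment

## Robot

A 6-joint arm with a two-finger parallel gripper is mounted at the origin on the work surface. World frame = base frame: x ahead of the robot, y to its left, z up, the work surface at z = 0. Lengths are in m, angles in degrees, forces in N, time in s.
With the tool pointing down it reaches from about 0.35 to 0.875 m from the base axis. Payload 4.2 kg.
Tool frame: the origin (TCP) lies midway between the tips of the shut fingers; the grasp point (between the pads) lies 19 mm behind it; z points along the fingers, y is the line along which they close (so a half turn about z gives the same grasp; the last joint's range is limited). The gripper opens to 87 mm and grips with 3 to 60 N. Pads are 19 mm wide; open, the fingers measure 117 mm over their backs; the gripper's body (75 mm by 190 mm) begins 51 mm behind the grasp point.
Start: joints at [-56.287, 22.042, 0.453, 0, -68.411, -14.817], TCP at [0.202, -0.591, 0.223] pointing down, gripper open.
Joint ranges: [-179.83, 179.83], [-69.29, 118.12], [-61.27, 80.66], [-181.25, 117.63], [-171.15, -9.14], [-177.46, 177.46]. Speed limits (degrees/s): [159.86, 159.86, 180, 180, 180, 180].

## Interface

Orientations are given as a 3x3 rotation matrix whose columns are the frame's x, y, z axes.
In Python, from station import r, cams gives the robot as it stands.
- The arm moves only by the tool play_rows, never from a script. Its argument "commands" is text: rows parted by semicolons, each of 6 numbers parted by spaces: the shift along the world's x, y, z normalised to -1 to 1, where 1 is 30 mm, then the turn, a rotation vector about the world's x, y, z normalised to -1 to 1, where 1 is 0.15 rad. A call has 1 to 20 rows; each row shifts and turns the commanded pose from where the row before left it; what a row does not reach is not made up. A row lasts 1/10 s, in which the tool goes at most 50 mm and 8.59 degrees, less where a joint would pass 70% of its speed; a pose out of reach is approached as far as the arm can. A call with a number of a shift or a turn outside -1 to 1 is refused whole. A call with a gripper value outside its range is refused whole. "grip" is the finger opening in mm, from 0 to 87, set as the call begins (left out, the last holds). The fingers move at their own pace and stop on an object; the grip force is fixed at half the most. Time passes only in rows, so rows that do not move let the fingers close. It gives the time, the measured TCP pose, the force, the opening and the grip force at its end, in the units of the state.
- r.sense(): the state, without advancing time (a new reading comes with each control period).
- cams.capture(name): name is "side" or "top"; returns (picture, depth): 400x640x3 uint8, blue, green, red; 400x640 float32, m along the optical axis (not along the pixel's ray), 0 where there is no reading.
- cams.camera_info(name): a dict with "mtx" (3x3 intrinsics, pixels), "k1" (the pictures are not rectified: a ray, as slopes to the right and down, at radius r is drawn at 1 + k1 r^2 times it, then the intrinsics apply), "R" (3x3) and "t" (3): a world point X has camera coordinates R X + t. Camera axes: x right, y down, z forward; pixel columns grow to the right and rows downward; lengths in m; the calibration is good to about 2 mm. A picture is of the moment at which its call begins. camera_info takes no time and is no camera call.
- r.finish_job(): hands the job in; it is judged then, once.
The state is a dict: "time_s": time; "joints": joint angles; "joint_velocities": joint speeds; "effort": joint torques, N m; "tcp_pos": TCP position; "ee_rot": TCP orientation; "wrist_force": force on the tool from outside, world axes, zero at the start; "moment": the same for the moment, N m; "gripper_width": opening from 0.0 (shut) to 1.0 (fully open); "gripper_force": force on a finger pad.
Only numpy, scipy, OpenCV 4.12 (cv2) and the standard library are available. Lean on these libraries where they do the work, as an engineer would, in place of code of your own. Each camera call takes 0.05 s, during which the arm holds its last target. There are 200 camera calls.

## Task

Put every flash drive lying in the drawer into the clear tub inside the lidded compartment: press the lid-lift lever down and leave the glass paperweight standing on its pad so that the lid stays raised, unscrew the tub's captive blue cap and swing it aside, drop all the drives in, then swing the cap back and screw it tight while the lid is still up. Finally take the paperweight off so that the lid closes, and stand it back in the middle of its cork coaster; do not disturb the card reader, the stapler or the white pot.

Things in the scene. Friction and masses are not known exactly. Their poses are not given: they have to be found in the camera images.
- keeper: Lidded dark wooden compartment fixed in the drawer: open box 190 (x) by 270 (y) by 92 mm high, walls 6 mm; origin at the centre of its underside (height 0), its x points away from the robot when its yaw is 0. Inside, fixed: a clear round tub and a steel pivot post. Its lid covers everything inside until it is raised. Beside its +y wall is the lid-lift lever. The only way to hold the lid up with both fingers free is to stand the paperweight on the lever's pad.
- lid (a joint): Thin reddish-brown wooden lid of the keeper, hinged along its far (+x) top edge. 0 = shut, 1.76 = fully raised (leaning a little back). Linked to the lever (8 rad of lid per rad of lever); it sinks shut in about a second or two when the lever is let go.
- lever (a joint): Lid-lift lever, 0 = up (lid shut), 0.22 rad = fully down (lid fully raised). Sprung upward and damped: about 3 N on the middle of the pad presses it down, and the paperweight's weight is enough to press it down and keep it there.
- lever_pad (a point): Middle of the top face of the lever's black rubber pad, 80 by 80 mm, which moves with the lever. Lever up: the pad is tilted by 0.22 rad (its robot side higher) and this point is about 58 mm high. Lever fully down: the pad is level, its top 30 mm high, and this point lies at x -0.080, y +0.200 in the keeper's frame, 65 mm from the keeper's wall. The lever's pivot, axis along y, is 130 mm from it on the +x side, 24 mm high.
- tub_in (a point): Centre of the inner floor of the clear tub in the keeper, at (0, -0.038, 0.010) in the keeper's frame. The tub is 66 mm wide inside, 44 mm deep.
- tub_mouth (a point): Centre of the tub's mouth (66 mm inside, 74 mm outside diameter), 54 mm high, at (0, -0.038, 0.054) in the keeper's frame.
- cap_grip (a point): Centre of the ribbed round grip of the tub's blue captive screw cap (grip 50 mm diameter, 26 mm high, this point 14 mm over its foot; under it a 76 mm wide, 6 mm thick ring that covers the mouth). Screwed on, this point is 74 mm high; unscrewed, 8 mm higher. The cap stays on its swing arm.
- cap (a joint): Turn of the screw cap relative to its arm: 0 = screwed tight, 1.25 rad = fully unscrewed; unscrews counter-clockwise seen from above. It rises 6.4 mm per rad as it is unscrewed. Turning takes about 0.15 N m and it stays where left.
- cap_arm (a joint): Swing of the cap's arm about the vertical post at point pivot: 0 = cap over the tub, 1.29 rad = fully aside (90 mm away, to the keeper's +y side); opens clockwise seen from above. A catch blocks the swing until the cap is turned past about 1.0 rad, and the cap screws down only with the arm within about 0.1 rad of 0. Light friction (0.05 N m), stays where left. A grip that keeps hold of the cap must turn with the arm, or it turns the cap.
- pivot (a point): On the axis of the swing arm, 75 mm from the cap's axis, at (0.060, 0.007, 0.060) in the keeper's frame.
- coaster: Fixed round dark brown cork coaster, 90 mm diameter, 5 mm thick; origin at the centre of its underside. The paperweight starts on it.
- paperweight_centre (a point): Centre of the squat green glass paperweight: round, 64 mm diameter, 42 mm tall, about 0.39 kg; this point is 20 mm over its underside, z axis up through it.
- reader_centre (a point): Centre of the white card reader block, 50 by 70 by 16 mm: leave alone.
- stapler_centre (a point): Centre of a red and black stapler, 35 by 130 by 44 mm: leave alone.
- clip_pot_centre (a point): Centre of a small open white ceramic pot, 72 mm diameter, 45 mm tall: leave alone.
- drive0_centre (a point): Centre of a chrome (with a thin key ring at its -x end) flash drive, lying flat, 44 mm (its x) by 17 mm (y) by 9 mm high, 20 g; the metal plug is the last 10 mm at its +x end, 12 mm wide. May be absent.
- drive1_centre (a point): Centre of a chrome (with a thin key ring at its -x end) flash drive, lying flat, 44 mm (its x) by 17 mm (y) by 9 mm high, 20 g; the metal plug is the last 10 mm at its +x end, 12 mm wide. May be absent.
- drive2_centre (a point): Centre of a blue translucent plastic flash drive, lying flat, 44 mm (its x) by 17 mm (y) by 9 mm high, 20 g; the metal plug is the last 10 mm at its +x end, 12 mm wide. May be absent.
- drive3_centre (a point): Centre of a blue translucent plastic flash drive, lying flat, 44 mm (its x) by 17 mm (y) by 9 mm high, 20 g; the metal plug is the last 10 mm at its +x end, 12 mm wide. May be absent.
There are look-alikes about, which are no part of the job. What is shaped like the part that bears drive1_centre but pink is not meant. Leave any yellow look-alike of the part that bears drive2_centre alone.

How it is judged:
By the outcome, as a careful person would: the job done as asked, in the order asked, and still so for the second after the job is handed in, with the robot touching nothing.
Of drive0, drive1, drive2, drive3 only 2 to 4 are there at a start; the rules pass over those that are not, and their reading is None.
At some moment in a run one of drive0, drive1, drive2, drive3 may be knocked a few centimetres aside while the robot is not near it.
Once in a run the grip may slacken for a moment while it holds something.
It also fails if it takes over 210 s, if anything falls off the work surface, if the arm or the gripper's body presses on something with over 40 N, if the wrist force passes 120 N, or if a joint passes its speed limit or range.

## Working session

There is one attempt and no reset: what is moved stays moved. The work goes in short steps, Python scripts to look and compute and a tool call to move; the robot and the scene stay as the last step left them, time stands still between calls to the robot, and variables do not carry over. Pictures are saved under pics/ and viewed, at most 14 in all, crops included, and the job is handed in when it is done.

Besides the shell and the picture viewer there is one more tool, called after ">>>" as a command line: name --argument value ..., lists and objects as JSON in quotes. play_rows: Moves the arm, as the interface text tells. Scaled input: -1 to 1 covers 30 mm each way for a shift and 0.15 rad each way for a turn. Its arguments: {"type":"object","properties":{"commands":{"type":"string"},"grip":{"type":"number"}},"required":["commands"]}

```bash
mkdir -p pics; ls; cat > h.py <<'E'
import numpy as np, cv2
from station import r, cams
def cap(n,f=None):
    im,d=cams.capture(n)
    if f: cv2.imwrite('pics/'+f,im)
    return im,d
def ray(n,u,v):
    c=cams.camera_info(n);M=np.array(c['mtx'])
    x=(u-M[0,2])/M[0,0];y=(v-M[1,2])/M[1,1];a,b=x,y
    for _ in range(20):
        s=1+c['k1']*(a*a+b*b);a,b=x/s,y/s
    return np.array([a,b,1.]),np.array(c['R']),np.array(c['t'])
def atz(n,u,v,z):   # pixel -> world at height z
    q,R,t=ray(n,u,v);o=-R.T@t;w=R.T@q
    return o+w*(z-o[2])/w[2]
def atd(n,u,v,d):
    q,R,t=ray(n,u,v);D=np.median(d[v-1:v+2,u-1:u+2]);return R.T@(q*D-t)
def proj(n,X):
    c=cams.camera_info(n);M=np.array(c['mtx']);p=np.array(c['R'])@np.array(X)+np.array(c['t'])
    a,b=p[:2]/p[2];s=1+c['k1']*(a*a+b*b);return M[0,0]*a*s+M[0,2],M[1,1]*b*s+M[1,2]
E
python3 - <<'E'
from h import *
for n in('top','side'):
    im,d=cap(n,n+'0.png');np.save(n+'0.npy',d);c=cams.camera_info(n)
    print(n,-np.array(c['R']).T@c['t'],np.array(c['R']).round(3).tolist(),c['mtx'],c['k1'])
s=r.sense();print(s['time_s'],s['tcp_pos'],s['ee_rot'],s['wrist_force'])
E
```

```text
pics
top [0.23124312 0.01661782 1.54728193] [[-0.051, -0.999, -0.001], [-0.978, 0.05, -0.204], [0.204, -0.01, -0.979]] [[481.36719851   0.         311.92906498]
 [  0.         481.36719851 193.2753244 ]
 [  0.           0.           1.        ]] -0.06077522200424246
side [-0.02097348  0.63954411  0.77438752] [[-0.744, -0.668, -0.003], [-0.42, 0.471, -0.775], [0.52, -0.576, -0.631]] [[424.63369541   0.         319.5656053 ]
 [  0.         424.63369541 199.1875813 ]
 [  0.           0.           1.        ]] -0.11424072324930884
0.1 [ 0.20224507 -0.59080242  0.22155807] [[-9.46171980e-01 -3.23663534e-01 -7.07717119e-04]
 [-3.23664300e-01  9.46170173e-01  1.85069036e-03]
 [ 7.06198449e-05  1.98013413e-03 -9.99998037e-01]] [-0.39285342  0.44567188  0.20119261]
```

View pics/top0.png

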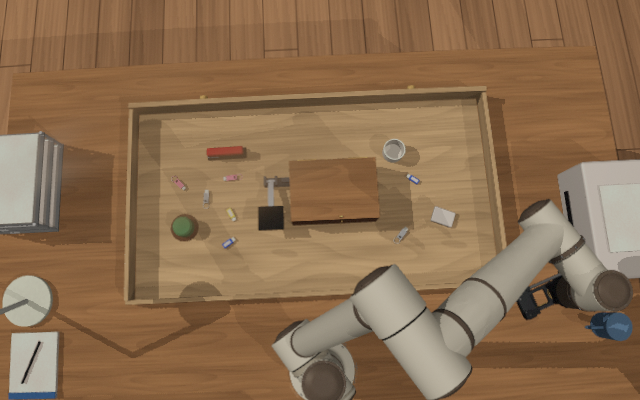

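View pics/side0.png

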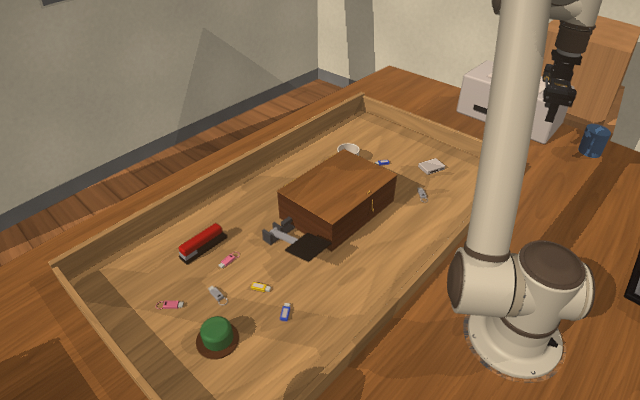

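The top view shows the keeper at (334,190), lever pad (271,218) and paperweight on its coaster (184,228). There are two chrome drives at (207,197) and (402,235), and two blue ones at (229,243) and (413,179). The pinks and the yellow one are decoys. I'll enlarge it.

```bash
python3 - <<'E'
from h import *
im=cv2.imread('pics/top0.png')
def c(u,v,w,h,k): return cv2.resize(im[v:v+h,u:u+w],None,fx=k,fy=k,interpolation=cv2.INTER_CUBIC)
a=np.hstack([c(160,180,100,75,4),c(380,165,100,75,4)])
b=c(250,148,200,75,4)
cv2.imwrite('pics/crop1.png',np.vstack([a,b]))
d=np.load('top0.npy')
for n,(u,v) in dict(lid=(334,185),pad=(271,218),pw=(184,226),floor=(250,270)).items(): print(n,atd('top',u,v,d).round(4))
E
```

```text
lid [ 0.5564 -0.0674  0.0963]
pad [0.4694 0.1336 0.0582]
pw [0.4599 0.4107 0.0441]
floor [0.3145 0.2105 0.003 ]
```

View pics/crop1.png

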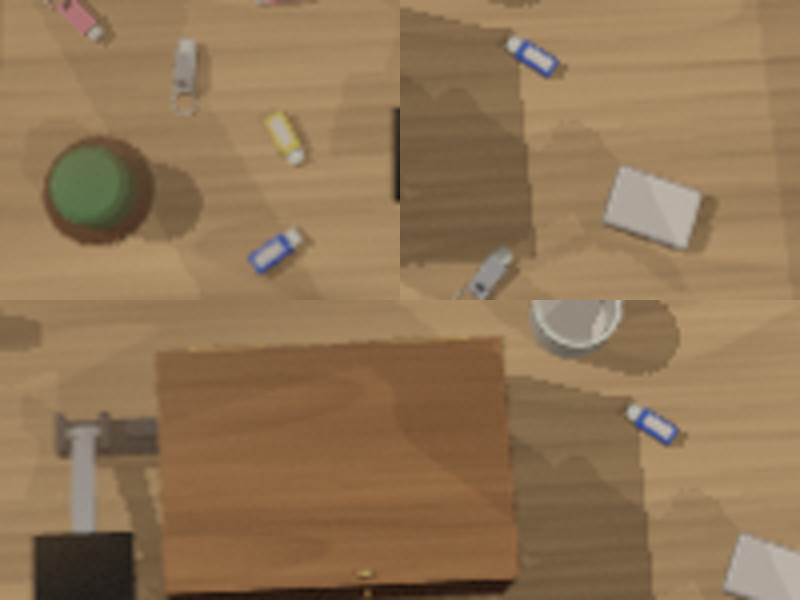

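```bash
python3 - <<'E'
from h import *
T=lambda u,v,z:atz('top',u,v,z)[:2].round(4)
c=[T(u,v,.094) for u,v in((289.3,161),(375.75,157.5),(379.25,218),(291.5,221))]
print('lid',c,np.mean(c,0),'yaw',[np.degrees(np.arctan2(*(a-b)[::-1])) for a,b in((c[0],c[1]),(c[3],c[2]),(c[0],c[3]),(c[1],c[2]))])
print([np.linalg.norm(a-b) for a,b in((c[0],c[1]),(c[0],c[3]))])
print('pw',T(182.5,226.5,.042),'coaster',T(184.5,227.5,.005))
for n,p,q in(('chA',(207,190.2),(205.8,204)),('blA',(235,238.7),(222.8,247)),('blB',(407,175.5),(420,183)),('chB',(407,228.2),(398,239.2))):
    p,q=T(*p,.006),T(*q,.006);print(n,(p+q)/2,np.linalg.norm(p-q),'yaw',np.degrees(np.arctan2(*(p-q)[::-1])))
for n,p in dict(reader=(433+0,217),pot=(394,150),stap=(225,153)).items(): print(n,T(*p,.02))
E
```

```text
lid [array([0.641 , 0.0675]), array([ 0.6385, -0.2038]), array([ 0.4467, -0.1994]), array([0.4513, 0.0687])] [ 0.544375 -0.06675 ] yaw [np.float64(89.47204056530094), np.float64(89.01702824622204), np.float64(-0.36243552109062704), np.float64(-1.314166941559084)]
[np.float64(0.2713115183695672), np.float64(0.18970379542855756)]
pw [0.4589 0.416 ] coaster [0.4609 0.4193]
chA [0.55765 0.347  ] 0.04609175631281591 yaw -5.228191885272375
blA [0.404   0.27565] 0.046809507581259555 yaw -58.00759137944677
blB [ 0.5827  -0.33595] 0.04917570538385804 yaw 55.85752173371413
chB [ 0.4048  -0.28355] 0.046896588362054674 yaw -43.53119928561414
reader [ 0.4518 -0.3841]
pot [ 0.682  -0.2775]
stap [0.7004 0.2815]
```

>>> play_rows --commands "0.95 1 0 0 0 0;0.95 1 0 0 0 0;0.95 1 0 0 0 0;0.95 1 0 0 0 0.5;0.95 1 0 0 0 0.5;0.95 1 0 0 0 0.5;0.95 1 0 0 0 0.5;0.95 1 0 0 0 0.5;0.95 1 0 0 0 0.5;0 1 0 0 0 0.5;0 1 0 0 0 0.5;0 1 0 0 0 0.5;0 1 0 0 0 0.5;0 1 0 0 0 0.5;0 1 0 0 0 0.5;0 1 0 0 0 0.5;0 1 0 0 0 0.5;0 1 0 0 0 0.5;0 1 0 0 0 0.5;0 1 0 0 0 0.27" --grip 87

```text
time_s: 2.1
tcp_pos: [0.4584, 0.0099, 0.2223]
ee_rot: [[0.002, -1.0, -0.001], [-1.0, -0.002, -0.0], [0.0, 0.001, -1.0]]
wrist_force: [-0.4, -0.6, -0.5]
gripper_width: 1.002
gripper_force: 0.0
```

>>> play_rows --commands "0 1 0 0 0 0;0 1 0 0 0 0;0 1 0 0 0 0;0 1 0 0 0 0;0 1 0 0 0 0;0 1 0 0 0 0;0 1 0 0 0 0;0 1 0 0 0 0;0 1 0 0 0 0;0 1 0 0 0 0;0 1 -1 0 0 0;0 1 -1 0 0 0;0 0.8 -1 0 0 0;0 0.8 -1 0 0 0;0 0 0 0 0 0;0 0 0 0 0 0"

```text
time_s: 3.7
tcp_pos: [0.4585, 0.4164, 0.1015]
ee_rot: [[0.0, -1.0, -0.001], [-1.0, -0.0, -0.002], [0.002, 0.001, -1.0]]
wrist_force: [1.0, 0.1, -0.1]
gripper_width: 0.999
gripper_force: 0.0
```

```bash
python3 - <<'E'
from h import *
s=r.sense();print(s['time_s'],s['tcp_pos'],np.array(s['ee_rot']).round(3).tolist(),s['joints'])
E
```

```text
3.7 [0.4585298  0.41638202 0.10150168] [[0.0, -1.0, -0.001], [-1.0, -0.0, -0.002], [0.002, 0.001, -1.0]] [ 5.72006427e+01  2.76181957e+01 -9.27366087e+00  1.72613693e-02
 -5.32693787e+01 -5.71911536e+01]
```

>>> play_rows --commands "0.05 0.02 -0.8 0 0 0;0 0 -0.8 0 0 0;0 0 -0.7 0 0 0;0 0 -0.7 0 0 0;0 0 0 0 0 0;0 0 0 0 0 0"

```text
time_s: 4.3
tcp_pos: [0.4613, 0.4174, 0.0143]
ee_rot: [[-0.001, -1.0, 0.002], [-1.0, 0.001, 0.001], [-0.001, -0.002, -1.0]]
wrist_force: [0.4, 0.4, 0.6]
gripper_width: 0.998
gripper_force: 0.0
```

>>> play_rows --commands "0 0 0 0 0 0;0 0 0 0 0 0;0 0 0 0 0 0;0 0 0 0 0 0;0 0 0 0 0 0;0 0 0 0 0 0;0 0 0 0 0 0;0 0 0 0 0 0;0 0 0 0 0 0;0 0 0 0 0 0" --grip 40

```text
time_s: 5.3
tcp_pos: [0.4612, 0.418, 0.0135]
ee_rot: [[-0.0, -1.0, 0.002], [-1.0, 0.0, 0.002], [-0.002, -0.002, -1.0]]
wrist_force: [2.1, -0.9, 5.5]
gripper_width: 0.723
gripper_force: 30.0
```

>>> play_rows --commands "0 0 0.5 0 0 0;0 0 1 0 0 0;0 0 1 0 0 0;0 0 1 0 0 0;0 0 0 0 0 0"

```text
time_s: 5.8
tcp_pos: [0.461, 0.4186, 0.1203]
ee_rot: [[-0.0, -1.0, 0.003], [-1.0, 0.0, 0.004], [-0.004, -0.003, -1.0]]
wrist_force: [1.1, 1.2, -3.4]
gripper_width: 0.729
gripper_force: 30.0
```

>>> play_rows --commands "0.2 -0.95 0 0 0 0;0 -0.95 0 0 0 0;0 -0.95 0 0 0 0;0 -0.95 0 0 0 0;0 -0.95 0 0 0 0;0 -0.95 0 0 0 0;0 -0.95 0 0 0 0;0 -0.95 0 0 0 0;0 -0.95 0 0 0 0;0 -0.95 0 0 0 0;0 0 0 0 0 0;0 0 0 0 0 0;0 0 0 0 0 0"

```text
time_s: 7.1
tcp_pos: [0.4658, 0.1326, 0.1164]
ee_rot: [[-0.0, -1.0, -0.002], [-1.0, 0.0, -0.001], [0.001, 0.002, -1.0]]
wrist_force: [0.4, -0.4, -3.8]
gripper_width: 0.724
gripper_force: 30.0
```

```bash
python3 - <<'E'
from h import *
cap('top');im,d=cap('side')
im2,_=cap('top')
cv2.imwrite('pics/c2.png',np.vstack([cv2.resize(im[180:330,180:440],None,fx=2.2,fy=2.2),cv2.resize(im2[150:250,200:460],None,fx=2.2,fy=2.2)]))
E
```

```text
(no output)
```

View pics/c2.png

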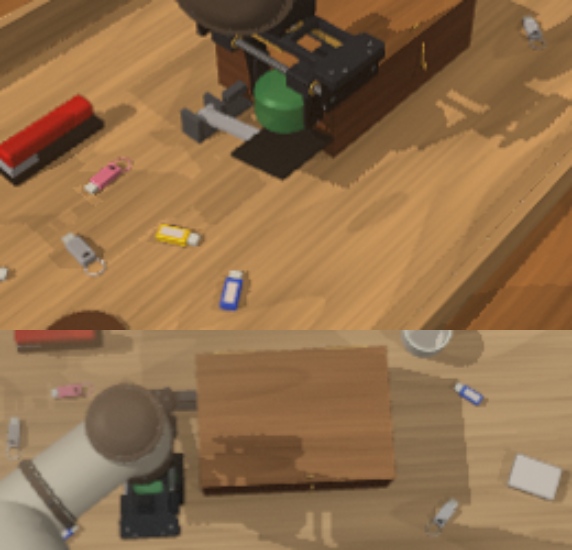

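The green paperweight hangs upright in the gripper, over the black pad (side crop around (283,150)). I'll press it down slowly.

>>> play_rows --commands "0 0.05 -0.5 0 0 0;0 0 -0.5 0 0 0;0 0 -0.3 0 0 0;0 0 -0.2 0 0 0;0 0 -0.2 0 0 0;0 0 -0.2 0 0 0;0 0 -0.2 0 0 0;0 0 -0.15 0 0 0;0 0 -0.15 0 0 0;0 0 -0.15 0 0 0;0 0 -0.05 0 0 0;0 0 0 0 0 0;0 0 0 0 0 0;0 0 0 0 0 0;0 0 0 0 0 0"

```text
time_s: 8.75
tcp_pos: [0.4667, 0.134, 0.0398]
ee_rot: [[-0.0, -1.0, 0.001], [-1.0, 0.0, 0.0], [-0.0, -0.001, -1.0]]
wrist_force: [0.7, 1.2, -3.7]
gripper_width: 0.724
gripper_force: 30.0
```

```bash
python3 - <<'E'
from h import *
s=r.sense();print(s['wrist_force'],s['tcp_pos'])
im,d=cap('side')
cv2.imwrite('pics/c3.png',cv2.resize(im[100:300,200:440],None,fx=2.2,fy=2.2))
E
```

```text
[ 0.68932274  1.17149306 -3.69604916] [0.46674552 0.13395118 0.03975215]
```

View pics/c3.png

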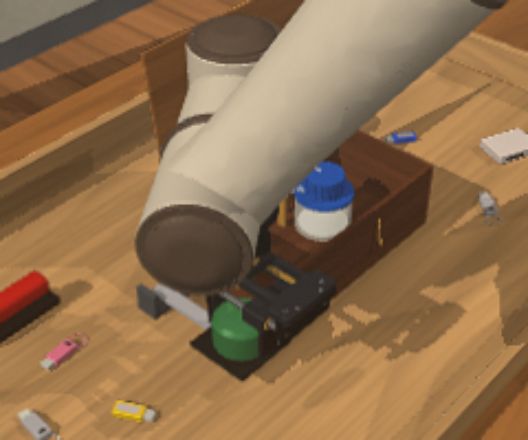

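The lid is up, and the paperweight stands on the pad with the tub and blue cap in view. Releasing it.

>>> play_rows --commands "0 0 -0.05 0 0 0;0 0 0 0 0 0;0 0 0 0 0 0"

```text
time_s: 9.1
tcp_pos: [0.4667, 0.1339, 0.0385]
ee_rot: [[-0.0, -1.0, 0.001], [-1.0, 0.0, 0.0], [-0.0, -0.001, -1.0]]
wrist_force: [-0.9, 0.3, 1.9]
gripper_width: 0.728
gripper_force: 30.0
```

>>> play_rows --commands "0 0 0 0 0 0;0 0 0 0 0 0;0 0 0 0 0 0;0 0 0 0 0 0;0 0 0 0 0 0;0 0 0.3 0 0 0;0 0 0.7 0 0 0;0 0 1 0 0 0;0 0 1 0 0 0;0 0 1 0 0 0;0 0 1 0 0 0;0 0 0 0 0 0" --grip 87

```text
time_s: 10.3
tcp_pos: [0.469, 0.1351, 0.1933]
ee_rot: [[0.0, -1.0, 0.01], [-1.0, -0.0, 0.005], [-0.005, -0.01, -1.0]]
wrist_force: [1.1, 0.6, 0.4]
gripper_width: 0.996
gripper_force: 0.0
```

```bash
python3 - <<'E'
from h import *
im,d=cap('top');np.save('t2.npy',d)
cv2.imwrite('pics/c4.png',cv2.resize(im[130:250,190:390],None,fx=4,fy=4,interpolation=cv2.INTER_CUBIC))
E
```

```text
(no output)
```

View pics/c4.png

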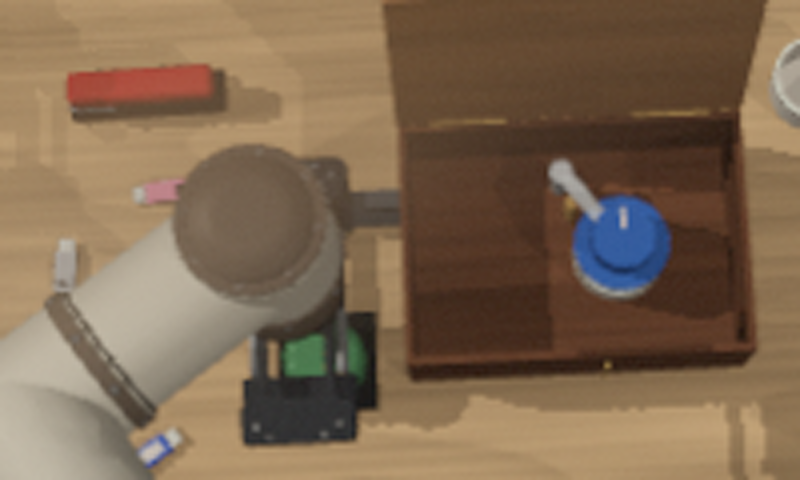

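The lid stays up with the paperweight on the pad. The cap grip's top is at about (346,189.5) and the pivot post at (330,173).

```bash
python3 - <<'E'
from h import *
print(atz('top',346,189.5,.086),atz('top',345.3,191,.066),atz('top',330,173,.085))
k=np.array([.5444,-.0668]);a=-.016;R=np.array([[np.cos(a),-np.sin(a)],[np.sin(a),np.cos(a)]])
print(k+R@[0,-.038],k+R@[.06,.007])
E
```

```text
[ 0.54250884 -0.10437635  0.086     ] [ 0.54206095 -0.10351354  0.066     ] [ 0.59805059 -0.05788283  0.085     ]
[ 0.54379203 -0.10479514] [ 0.60450432 -0.06076086]
```

>>> play_rows --commands "0.3 -1 0 0 0 0.785;0.3 -1 0 0 0 0.785;0.3 -1 0 0 0 0.785;0.3 -1 0 0 0 0.785;0.3 -1 0 0 0 0.785;0.3 -1 0 0 0 0.785;0.3 -1 0 0 0 0.785;0.4 -1 0 0 0 0.785;0 0 -0.5 0 0 0;0 0 -0.5 0 0 0;0 0 0 0 0 0;0 0 0 0 0 0"

```text
time_s: 11.55
tcp_pos: [0.541, -0.1063, 0.1576]
ee_rot: [[0.809, -0.588, -0.002], [-0.588, -0.809, -0.0], [-0.001, 0.001, -1.0]]
wrist_force: [-0.3, 0.1, 0.6]
gripper_width: 1.002
gripper_force: 0.0
```

>>> play_rows --commands "0.07 0.06 -0.8 0 0 0;0 0 -0.8 0 0 0;0 0 -0.8 0 0 0;0 0 -0.6 0 0 0;0 0 -0.1 0 0 0;0 0 0 0 0 0"

```text
time_s: 12.15
tcp_pos: [0.5439, -0.1042, 0.0655]
ee_rot: [[0.809, -0.588, 0.0], [-0.588, -0.809, -0.0], [0.0, 0.0, -1.0]]
wrist_force: [0.7, -0.4, 0.4]
gripper_width: 1.001
gripper_force: 0.0
```

>>> play_rows --commands "0 0 0 0 0 0;0 0 0 0 0 0;0 0 0 0 0 0;0 0 0 0 0 0;0 0 0 0 0 0;0 0 0 0 0 0;0 0 0 0 0 0;0 0 0 0 0 0;0 0 0 0 0 0;0 0 0 0 0 0" --grip 40

```text
time_s: 13.15
tcp_pos: [0.5456, -0.1026, 0.0653]
ee_rot: [[0.809, -0.588, 0.005], [-0.588, -0.809, 0.002], [0.003, -0.004, -1.0]]
wrist_force: [2.1, 6.0, -0.2]
gripper_width: 0.562
gripper_force: 30.0
```

>>> play_rows --commands "0.06 0.07 0 0 0 0;0 0 0.013 0 0 0.44;0 0 0.013 0 0 0.44;0 0 0.013 0 0 0.44;0 0 0.013 0 0 0.44;0 0 0.013 0 0 0.44;0 0 0.013 0 0 0.44;0 0 0.013 0 0 0.44;0 0 0.013 0 0 0.44;0 0 0.013 0 0 0.44;0 0 0.013 0 0 0.44;0 0 0.014 0 0 0.44;0 0 0.014 0 0 0.44;0 0 0.014 0 0 0.44;0 0 0.014 0 0 0.44;0 0 0.014 0 0 0.44;0 0 0.014 0 0 0.44;0 0 0.014 0 0 0.44;0 0 0.014 0 0 0.44;0 0 0.014 0 0 0.44"

```text
time_s: 15.15
tcp_pos: [0.5453, -0.1039, 0.0735]
ee_rot: [[0.81, 0.586, 0.0], [0.586, -0.81, -0.002], [-0.001, 0.002, -1.0]]
wrist_force: [0.5, -9.7, 1.8]
gripper_width: 0.57
gripper_force: 30.0
```

```bash
python3 - <<'E'
from h import *
s=r.sense();print(s['wrist_force'],s['moment'],s['tcp_pos'],s['joints'])
E
```

```text
[ 0.49074679 -9.73961542  1.82686955] [-3.08192292 -0.40673598 -0.66842921] [ 0.54530586 -0.10391145  0.07351101] [  6.00942538  24.14728884 -20.50186502   0.16560148 -45.3629028
 119.77507208]
```

```bash
python3 - <<'E'
import numpy as np
v=np.array([-.0607,-.044]);n=18;P=[]
for i in range(n+1):
    t=-1.29*i/n;c,s=np.cos(t),np.sin(t);P.append(np.array([c*v[0]-s*v[1],s*v[0]+c*v[1]]))
D=np.diff(P,axis=0)/.03
print(';'.join(f'{a:.2f} {b:.2f} 0 0 0 -0.48' for a,b in D))
E
```

```text
-0.10 0.15 0 0 0 -0.48;-0.09 0.16 0 0 0 -0.48;-0.08 0.16 0 0 0 -0.48;-0.07 0.17 0 0 0 -0.48;-0.05 0.17 0 0 0 -0.48;-0.04 0.17 0 0 0 -0.48;-0.03 0.18 0 0 0 -0.48;-0.02 0.18 0 0 0 -0.48;-0.00 0.18 0 0 0 -0.48;0.01 0.18 0 0 0 -0.48;0.02 0.18 0 0 0 -0.48;0.04 0.18 0 0 0 -0.48;0.05 0.17 0 0 0 -0.48;0.06 0.17 0 0 0 -0.48;0.07 0.16 0 0 0 -0.48;0.08 0.16 0 0 0 -0.48;0.09 0.15 0 0 0 -0.48;0.11 0.15 0 0 0 -0.48
```

>>> play_rows --commands "-0.1 0.15 0 0 0 -0.48;-0.09 0.16 0 0 0 -0.48;-0.08 0.16 0 0 0 -0.48;-0.07 0.17 0 0 0 -0.48;0 0 0 0 0 0"

```text
time_s: 15.65
tcp_pos: [0.5349, -0.0845, 0.0734]
ee_rot: [[0.944, 0.329, -0.0], [0.329, -0.944, -0.002], [-0.001, 0.002, -1.0]]
wrist_force: [-1.5, -7.0, 2.6]
gripper_width: 0.566
gripper_force: 30.0
```

Swinging freely; continuing.

>>> play_rows --commands "-0.05 0.17 0 0 0 -0.48;-0.04 0.17 0 0 0 -0.48;-0.03 0.18 0 0 0 -0.48;-0.02 0.18 0 0 0 -0.48;0 0.18 0 0 0 -0.48;0.01 0.18 0 0 0 -0.48;0.02 0.18 0 0 0 -0.48;0.04 0.18 0 0 0 -0.48;0.05 0.17 0 0 0 -0.48;0.06 0.17 0 0 0 -0.48;0.07 0.16 0 0 0 -0.48;0.08 0.16 0 0 0 -0.48;0.09 0.15 0 0 0 -0.48;0.1 0.14 0 0 0 -0.45;0 0 0 0 0 0"

```text
time_s: 17.15
tcp_pos: [0.5455, -0.012, 0.073]
ee_rot: [[0.786, -0.618, -0.003], [-0.618, -0.786, -0.001], [-0.002, 0.002, -1.0]]
wrist_force: [-3.9, 1.6, 5.5]
gripper_width: 0.567
gripper_force: 30.0
```

>>> play_rows --commands "0 0 0 0 0 0;0 0 0 0 0 0;0 0 0 0 0 0;0 0 0 0 0 0;0 0 0 0 0 0;0 0 0.5 0 0 0;0 0 1 0 0 0;0 0 1 0 0 0;0 0 1 0 0 0;-0.5 -0.5 0.5 0 0 0;-1 -1 0 0 0 0;-1 -1 0 0 0 0;-1 -1 0 0 0 0;0 0 0 0 0 0;0 0 0 0 0 0" --grip 87

```text
time_s: 18.65
tcp_pos: [0.4413, -0.1176, 0.1932]
ee_rot: [[0.785, -0.619, 0.001], [-0.619, -0.785, -0.0], [0.001, -0.001, -1.0]]
wrist_force: [0.0, -0.0, 0.2]
gripper_width: 1.002
gripper_force: 0.0
```

```bash
python3 - <<'E'
from h import *
s=r.sense();print(s['tcp_pos'],s['joints'])
im,d=cap('top');np.save('t3.npy',d);cv2.imwrite('pics/t3.png',im)
cv2.imwrite('pics/c5.png',cv2.resize(im[130:280,160:460],None,fx=2.66,fy=2.66,interpolation=cv2.INTER_CUBIC))
E
```

```text
[ 0.44127173 -0.11758528  0.19315218] [ 5.56821657e+00  6.97126852e+00 -2.47432023e+01  1.04246220e-02
 -5.82133828e+01  4.61514308e+01]
```

View pics/c5.png

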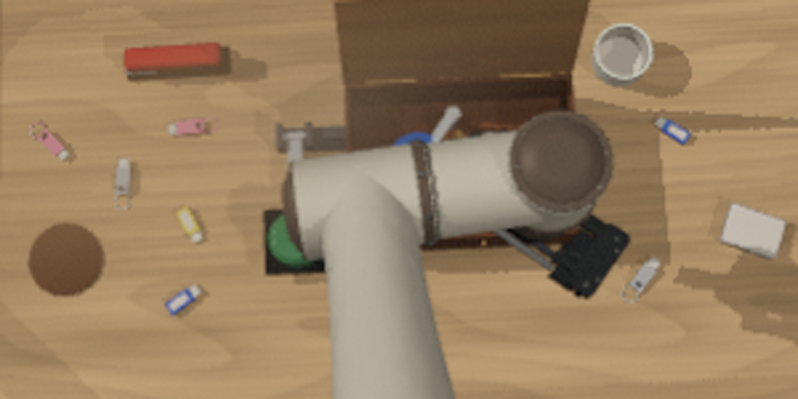

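>>> play_rows --commands "-0.2 -0.92 0 0 0 -0.49;-0.2 -0.92 0 0 0 -0.49;-0.2 -0.92 0 0 0 -0.49;-0.2 -0.92 0 0 0 -0.49;-0.2 -0.92 -0.5 0 0 -0.49;-0.2 -0.94 -1 0 0 -0.49;0 0 -1 0 0 0;0 0 -0.8 0 0 0;0 0 0 0 0 0;0 0 0 0 0 0;0 0 0 0 0 0" --grip 55

```text
time_s: 19.8
tcp_pos: [0.4073, -0.2833, 0.0951]
ee_rot: [[0.448, -0.894, 0.003], [-0.894, -0.448, -0.001], [0.002, -0.002, -1.0]]
wrist_force: [-0.0, 0.3, 0.5]
gripper_width: 0.631
gripper_force: 0.0
```

```bash
python3 - <<'E'
from h import *
im,d=cap('side');u,v=map(int,proj('side',[.405,-.284,.01]));print(u,v)
cv2.imwrite('pics/c6.png',cv2.resize(im[v-75:v+75,u-100:u+100],None,fx=4,fy=4,interpolation=cv2.INTER_CUBIC))
E
```

```text
422 191
```

View pics/c6.png

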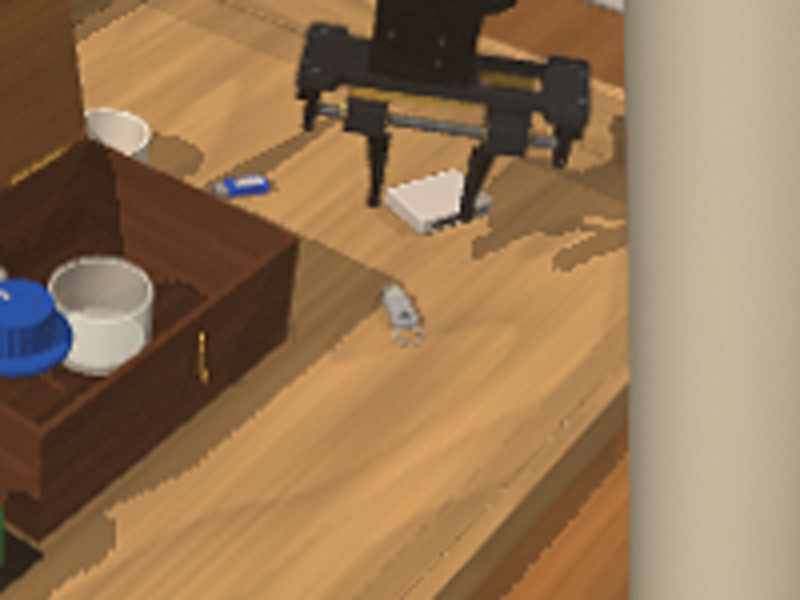

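>>> play_rows --commands "-0.07 0 -1 0 0 0;0 0 -1 0 0 0;0 0 -0.6 0 0 0;0 0 -0.35 0 0 0;0 0 0 0 0 0;0 0 0 0 0 0"

```text
time_s: 20.45
tcp_pos: [0.4045, -0.2835, 0.0063]
ee_rot: [[0.447, -0.894, 0.002], [-0.894, -0.447, -0.001], [0.002, -0.001, -1.0]]
wrist_force: [0.6, 1.0, 1.2]
gripper_width: 0.632
gripper_force: 0.0
```

>>> play_rows --commands "0 0 0 0 0 0;0 0 0 0 0 0;0 0 0 0 0 0;0 0 0 0 0 0;0 0 0 0 0 0;0 0 0 0 0 0;0 0 0 0 0 0;0 0 0 0 0 0;0 0 0 0 0 0" --grip 5

```text
time_s: 21.35
tcp_pos: [0.4034, -0.2832, 0.0053]
ee_rot: [[0.447, -0.895, -0.0], [-0.895, -0.447, -0.0], [0.0, 0.0, -1.0]]
wrist_force: [-0.1, 0.9, 1.3]
gripper_width: 0.185
gripper_force: 30.0
```

>>> play_rows --commands "0 0 0.5 0 0 0;0 0 1 0 0 0;0 0 1 0 0 0;0 0 1 0 0 0;0 0 1 0 0 0;0 0 0 0 0 0"

```text
time_s: 21.95
tcp_pos: [0.406, -0.2843, 0.1444]
ee_rot: [[0.447, -0.894, 0.009], [-0.894, -0.447, -0.004], [0.007, -0.006, -1.0]]
wrist_force: [0.6, -0.7, 0.1]
gripper_width: 0.185
gripper_force: 30.0
```

>>> play_rows --commands "0.66 0.86 0 0 0 0.95;0.66 0.86 0 0 0 0.95;0.66 0.86 0 0 0 0.95;0.66 0.86 0 0 0 0.95;0.66 0.86 0 0 0 0.95;0.66 0.86 0 0 0 0.95;0.66 0.86 0 0 0 0.95;0 0 0 0 0 0.75;0 0 -0.8 0 0 0;0 0 -0.8 0 0 0;0 0 -0.8 0 0 0;0 0 -0.3 0 0 0;0 0 0 0 0 0;0 0 0 0 0 0"

```text
time_s: 23.35
tcp_pos: [0.5426, -0.1027, 0.0597]
ee_rot: [[1.0, 0.003, 0.001], [0.003, -1.0, -0.0], [0.001, 0.0, -1.0]]
wrist_force: [-0.5, 0.0, 0.4]
gripper_width: 0.183
gripper_force: 30.0
```

>>> play_rows --commands "0.05 0 0 0 0 0;0 0 0 0 0 0;0 0 0 0 0 0;0 0 0 0 0 0;0 0 0.3 0 0 0;0 0 1 0 0 0;0 0 1 0 0 0;0 0 1 0 0 0;0 -1 0 0 0 0;0.2 -1 0 0 0 0;0.2 -1 0 0 0 -0.5;0.2 -1 0 0 0 -0.8;0.2 -1 0 0 0 -0.8;0.2 -1 0 0 0 -0.8;0.2 -1 0 0 0 -0.88;0 -0.7 0 0 0 0;0 0 0 0 0 0;0 0 0 0 0 0" --grip 34

```text
time_s: 25.15
tcp_pos: [0.5792, -0.3338, 0.1584]
ee_rot: [[0.844, -0.536, -0.0], [-0.536, -0.844, 0.0], [-0.0, -0.0, -1.0]]
wrist_force: [-1.0, 0.2, 0.2]
gripper_width: 0.393
gripper_force: 0.0
```

```bash
python3 - <<'E'
from h import *
im,d=cap('top');im2,_=cap('side')
a=cv2.resize(im[130:280,160:460],None,fx=2,fy=2,interpolation=cv2.INTER_CUBIC)
b=cv2.resize(im2[120:270,270:570],None,fx=2,fy=2,interpolation=cv2.INTER_CUBIC)
cv2.imwrite('pics/c7.png',np.vstack([a,b]))
E
```

```text
(no output)
```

View pics/c7.png

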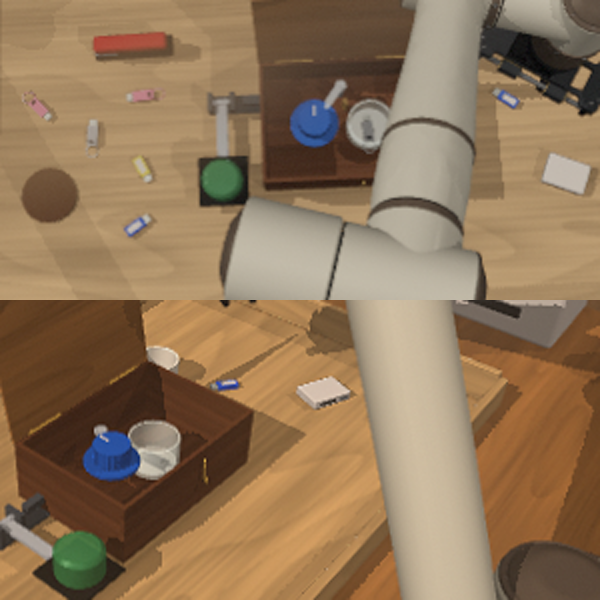

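The chrome drive is in the tub (side crop (155,463)), the cap is aside, and the far blue drive is still at (413,179). I need to turn so the fingers close across it.

>>> play_rows --commands "0.1 -0.07 0 0 0 -0.97;0 0 0 0 0 -0.97;0 0 0 0 0 -0.97;0 0 0 0 0 -0.97;0 0 0 0 0 -0.97;0 0 0 0 0 -0.97;0 0 -0.2 0 0 -0.97;0 0 -0.5 0 0 -0.97;0 0 -0.5 0 0 -0.97;0 0 -0.5 0 0 -0.97;0 0 -0.5 0 0 -0.97;0 0 -0.5 0 0 0;0 0 0 0 0 0;0 0 0 0 0 0" --grip 50

```text
time_s: 26.65
tcp_pos: [0.5828, -0.3354, 0.0774]
ee_rot: [[-0.558, -0.83, -0.0], [-0.83, 0.558, -0.0], [0.0, -0.0, -1.0]]
wrist_force: [0.0, 0.2, -0.2]
gripper_width: 0.568
gripper_force: 0.0
```

>>> play_rows --commands "0 0 -0.9 0 0 0;0 0 -0.8 0 0 0;0 0 -0.45 0 0 0;0 0 -0.22 0 0 0;0 0 0 0 0 0;0 0 0 0 0 0"

```text
time_s: 27.25
tcp_pos: [0.5835, -0.3361, 0.0073]
ee_rot: [[-0.56, -0.829, 0.002], [-0.829, 0.56, -0.001], [-0.0, -0.002, -1.0]]
wrist_force: [1.2, -0.5, 1.9]
gripper_width: 0.571
gripper_force: 0.0
```

>>> play_rows --commands "0 0 0 0 0 0;0 0 0 0 0 0;0 0 0 0 0 0;0 0 0 0 0 0;0 0 0 0 0 0;0 0 0 0 0 0;0 0 0 0 0 0;0 0 0 0 0 0;0 0 0 0 0 0" --grip 5

```text
time_s: 28.15
tcp_pos: [0.5826, -0.3357, 0.0063]
ee_rot: [[-0.56, -0.828, 0.0], [-0.828, 0.56, -0.0], [0.0, -0.0, -1.0]]
wrist_force: [0.6, 0.8, 1.6]
gripper_width: 0.186
gripper_force: 30.0
```

>>> play_rows --commands "0 0 0.5 0 0 0;0 0 1 0 0 0;0 0 1 0 0 0;0 0 1 0 0 0;0 0 1 0 0 0;0 0 0.3 0 0 0;0 0 0 0 0 0;0 0 0 0 0 0"

```text
time_s: 28.95
tcp_pos: [0.5818, -0.3352, 0.1491]
ee_rot: [[-0.56, -0.828, -0.002], [-0.828, 0.56, 0.001], [-0.0, 0.002, -1.0]]
wrist_force: [0.1, 0.6, -0.3]
gripper_width: 0.189
gripper_force: 30.0
```

>>> play_rows --commands "-0.15 0.96 0 0 0 -0.81;-0.15 0.96 0 0 0 -0.81;-0.15 0.96 0 0 0 -0.81;-0.15 0.96 0 0 0 -0.81;-0.15 0.96 0 0 0 -0.81;-0.15 0.96 0 0 0 -0.81;-0.15 0.96 0 0 0 -0.81;-0.15 0.96 0 0 0 -0.81;0 0 -0.8 0 0 0;0 0 -0.8 0 0 0;0 0 -0.8 0 0 0;0 0 -0.5 0 0 0;0 0 0 0 0 0;0 0 0 0 0 0"

```text
time_s: 30.35
tcp_pos: [0.5459, -0.1054, 0.0622]
ee_rot: [[-1.0, -0.004, -0.003], [-0.004, 1.0, -0.0], [0.003, -0.0, -1.0]]
wrist_force: [-0.5, -0.3, 0.1]
gripper_width: 0.189
gripper_force: 30.0
```

>>> play_rows --commands "0 0 0 0 0 0;0 0 0 0 0 0;0 0 0 0 0 0;0 0 0 0 0 0;0 0 0.5 0 0 0;0 0 1 0 0 0;0 0 1 0 0 0;0 0 0.7 0 0 0" --grip 34

```text
time_s: 31.15
tcp_pos: [0.5473, -0.1053, 0.1616]
ee_rot: [[-1.0, -0.005, 0.003], [-0.005, 1.0, -0.0], [-0.003, -0.0, -1.0]]
wrist_force: [1.0, 0.3, 0.1]
gripper_width: 0.388
gripper_force: 0.0
```

>>> play_rows --commands "-0.31 0.85 0 0 0 0.95;-0.31 0.85 0 0 0 0.95;-0.31 0.85 0 0 0 0.95;-0.31 0.85 0 0 0 0.95;-0.31 0.85 0 0 0 0.95;-0.31 0.85 0 0 0 0.95;-0.31 0.85 0 0 0 0.95;-0.31 0.85 0 0 0 0.95;-0.31 0.85 0 0 0 0.95;-0.31 0.85 0 0 0 0.95;-0.31 0.85 0 0 0 0.95;-0.31 0.85 0 0 0 0.95;-0.31 0.85 0 0 0 0.95;-0.31 0.85 0 0 0 0.95;-0.31 0.85 0 0 0 0.95;0 0 0 0 0 0;0 0 0 0 0 0" --grip 50

```text
time_s: 32.85
tcp_pos: [0.4067, 0.2774, 0.1592]
ee_rot: [[0.54, -0.841, -0.0], [-0.841, -0.54, -0.0], [-0.0, 0.0, -1.0]]
wrist_force: [-0.7, 0.5, -0.0]
gripper_width: 0.574
gripper_force: 0.0
```

```bash
python3 - <<'E'
from h import *
im,d=cap('top');im2,_=cap('side')
print(proj('side',[.404,.2757,.006]),proj('side',[.5577,.347,.006]))
a=cv2.resize(im[130:280,160:460],None,fx=2,fy=2,interpolation=cv2.INTER_CUBIC)
b=cv2.resize(im2[180:330,150:450],None,fx=2,fy=2,interpolation=cv2.INTER_CUBIC)
cv2.imwrite('pics/c8.png',np.vstack([a,b]))
E
```

```text
(np.float64(287.00173919552094), np.float64(312.1868374322265)) (np.float64(217.26540170210703), np.float64(293.558479751028))
```

View pics/c8.png

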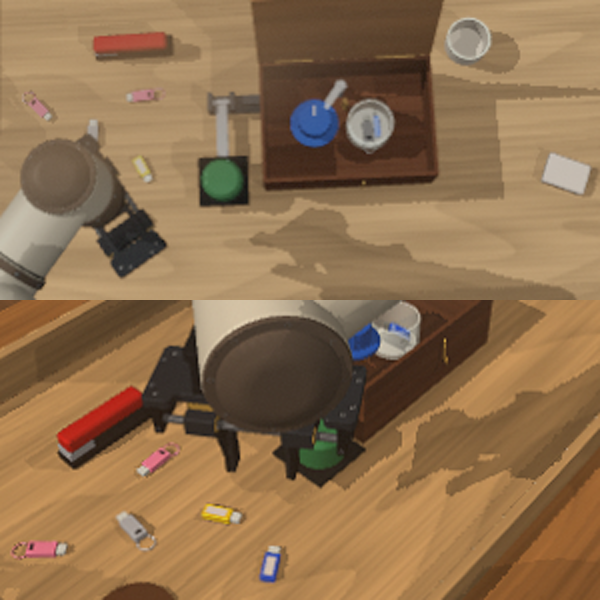

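Both drives are in the tub. The near blue drive at side (285,311) is where expected, and so is the chrome one at (215,294). Grasping the blue one.

>>> play_rows --commands "-0.09 -0.05 -1 0 0 0;0 0 -1 0 0 0;0 0 -1 0 0 0;0 0 -1 0 0 0;0 0 -0.7 0 0 0;0 0 -0.4 0 0 0;0 0 0 0 0 0;0 0 0 0 0 0"

```text
time_s: 33.75
tcp_pos: [0.4048, 0.2753, 0.0064]
ee_rot: [[0.539, -0.842, 0.0], [-0.842, -0.539, -0.0], [0.0, -0.0, -1.0]]
wrist_force: [0.4, -0.0, 0.2]
gripper_width: 0.571
gripper_force: 0.0
```

>>> play_rows --commands "0 0 0 0 0 0;0 0 0 0 0 0;0 0 0 0 0 0;0 0 0 0 0 0;0 0 0 0 0 0;0 0 0 0 0 0;0 0 0 0 0 0;0 0 0 0 0 0;0 0 0 0 0 0" --grip 5

```text
time_s: 34.65
tcp_pos: [0.4045, 0.2759, 0.0064]
ee_rot: [[0.541, -0.841, 0.0], [-0.841, -0.541, 0.0], [-0.0, -0.0, -1.0]]
wrist_force: [-0.9, 0.5, 3.6]
gripper_width: 0.183
gripper_force: 30.0
```

>>> play_rows --commands "0 0 0.5 0 0 0;0 0 1 0 0 0;0 0 1 0 0 0;0 0 1 0 0 0;0 0 1 0 0 0;0 0 0.5 0 0 0;0 0 0 0 0 0;0 0 0 0 0 0"

```text
time_s: 35.45
tcp_pos: [0.4037, 0.2752, 0.1553]
ee_rot: [[0.54, -0.842, -0.001], [-0.842, -0.54, -0.001], [-0.0, 0.001, -1.0]]
wrist_force: [-0.4, -0.1, -1.1]
gripper_width: 0.181
gripper_force: 30.0
```

>>> play_rows --commands "0.33 -0.9 0 0 0 0.48;0.33 -0.9 0 0 0 0.48;0.33 -0.9 0 0 0 0.48;0.33 -0.9 0 0 0 0.48;0.33 -0.9 0 0 0 0.48;0.33 -0.9 0 0 0 0.48;0.33 -0.9 0 0 0 0.48;0.33 -0.9 0 0 0 0.48;0.33 -0.9 0 0 0 0.48;0.33 -0.9 0 0 0 0.48;0.33 -0.9 0 0 0 0.48;0.33 -0.9 0 0 0 0.48;0.33 -0.9 0 0 0 0.48;0.33 -0.9 0 0 0 0.43;0 0 -0.8 0 0 0;0 0 -0.8 0 0 0;0 0 -0.8 0 0 0;0 0 -0.7 0 0 0;0 0 0 0 0 0;0 0 0 0 0 0"

```text
time_s: 37.45
tcp_pos: [0.5422, -0.1024, 0.062]
ee_rot: [[1.0, 0.001, -0.003], [0.001, -1.0, -0.001], [-0.003, 0.001, -1.0]]
wrist_force: [-0.1, 0.1, 0.6]
gripper_width: 0.186
gripper_force: 30.0
```

>>> play_rows --commands "0.06 -0.04 0 0 0 0;0 0 0 0 0 0;0 0 0 0 0 0;0 0 0 0 0 0;0 0 0.5 0 0 0;0 0 1 0 0 0;0 0 1 0 0 0;0 0 0.7 0 0 0" --grip 34

```text
time_s: 38.25
tcp_pos: [0.5454, -0.1035, 0.1616]
ee_rot: [[1.0, 0.001, 0.003], [0.001, -1.0, -0.0], [0.003, 0.0, -1.0]]
wrist_force: [-0.2, 0.3, 0.3]
gripper_width: 0.388
gripper_force: 0.0
```

>>> play_rows --commands "0.03 1 0 0 0 -0.04;0.03 1 0 0 0 -0.04;0.03 1 0 0 0 -0.04;0.03 1 0 0 0 -0.04;0.03 1 0 0 0 -0.04;0.03 1 0 0 0 -0.04;0.03 1 0 0 0 -0.04;0.03 1 0 0 0 -0.04;0.03 1 0 0 0 -0.04;0.03 1 0 0 0 -0.04;0.03 1 0 0 0 -0.04;0.03 1 0 0 0 -0.04;0.03 1 0 0 0 -0.04;0.03 1 0 0 0 -0.04;0.03 1 0 0 0 -0.04;0 0 0 0 0 0;0 0 0 0 0 0" --grip 50

```text
time_s: 39.95
tcp_pos: [0.5578, 0.3469, 0.1589]
ee_rot: [[0.996, -0.088, -0.001], [-0.088, -0.996, -0.0], [-0.001, 0.0, -1.0]]
wrist_force: [0.3, -0.2, -0.1]
gripper_width: 0.575
gripper_force: 0.0
```

```bash
python3 - <<'E'
from h import *
im,d=cap('top');im2,_=cap('side')
a=cv2.resize(im[130:280,160:460],None,fx=2,fy=2,interpolation=cv2.INTER_CUBIC)
b=cv2.resize(im2[180:330,150:450],None,fx=2,fy=2,interpolation=cv2.INTER_CUBIC)
cv2.imwrite('pics/c9.png',np.vstack([a,b]))
E
```

```text
(no output)
```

View pics/c9.png

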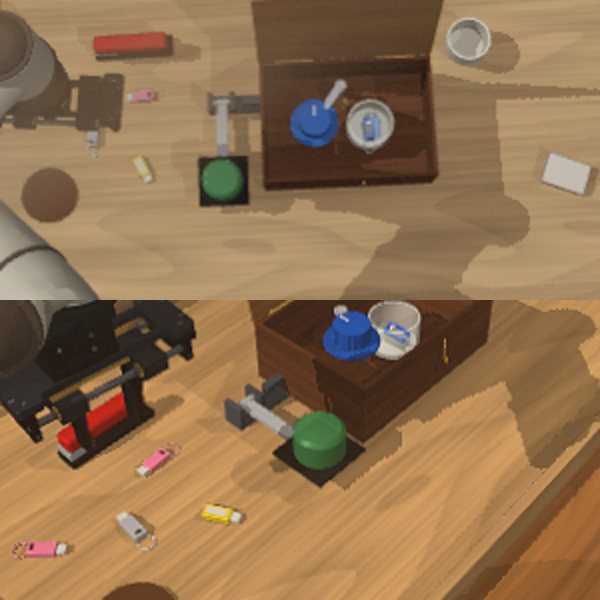

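Three drives are in the tub, and the last chrome drive is unmoved at side crop (130,528). Grasping it.

>>> play_rows --commands "0 0 -1 0 0 0;0 0 -1 0 0 0;0 0 -1 0 0 0;0 0 -1 0 0 0;0 0 -0.7 0 0 0;0 0 -0.4 0 0 0;0 0 0 0 0 0;0 0 0 0 0 0"

```text
time_s: 40.85
tcp_pos: [0.559, 0.3466, 0.0072]
ee_rot: [[0.996, -0.089, 0.001], [-0.089, -0.996, 0.001], [0.001, -0.001, -1.0]]
wrist_force: [0.4, -0.3, -0.1]
gripper_width: 0.573
gripper_force: 0.0
```

>>> play_rows --commands "0 0 0 0 0 0;0 0 0 0 0 0;0 0 0 0 0 0;0 0 0 0 0 0;0 0 0 0 0 0;0 0 0 0 0 0;0 0 0 0 0 0;0 0 0 0 0 0;0 0 0 0 0 0" --grip 5

```text
time_s: 41.75
tcp_pos: [0.5583, 0.3467, 0.0064]
ee_rot: [[0.996, -0.089, 0.0], [-0.089, -0.996, 0.0], [0.0, -0.0, -1.0]]
wrist_force: [-0.7, -0.0, 2.0]
gripper_width: 0.18
gripper_force: 30.0
```

>>> play_rows --commands "0 0 0.5 0 0 0;0 0 1 0 0 0;0 0 1 0 0 0;0 0 1 0 0 0;0 0 1 0 0 0;0 0 0.5 0 0 0;0 0 0 0 0 0;0 0 0 0 0 0"

```text
time_s: 42.55
tcp_pos: [0.5578, 0.3462, 0.1561]
ee_rot: [[0.996, -0.09, -0.001], [-0.09, -0.996, 0.0], [-0.001, -0.0, -1.0]]
wrist_force: [0.2, -0.1, -0.5]
gripper_width: 0.19
gripper_force: 30.0
```

>>> play_rows --commands "-0.03 -1 0 0 0 0.04;-0.03 -1 0 0 0 0.04;-0.03 -1 0 0 0 0.04;-0.03 -1 0 0 0 0.04;-0.03 -1 0 0 0 0.04;-0.03 -1 0 0 0 0.04;-0.03 -1 0 0 0 0.04;-0.03 -1 0 0 0 0.04;-0.03 -1 0 0 0 0.04;-0.03 -1 0 0 0 0.04;-0.03 -1 0 0 0 0.04;-0.03 -1 0 0 0 0.04;-0.03 -1 0 0 0 0.04;-0.03 -1 0 0 0 0.04;0 -1 -0.8 0 0 0.04;0 0 -0.8 0 0 0;0 0 -0.8 0 0 0;0 0 -0.7 0 0 0;0 0 0 0 0 0;0 0 0 0 0 0"

```text
time_s: 44.55
tcp_pos: [0.545, -0.1036, 0.0623]
ee_rot: [[1.0, 0.001, -0.003], [0.001, -1.0, -0.001], [-0.003, 0.001, -1.0]]
wrist_force: [0.9, -0.5, 0.1]
gripper_width: 0.183
gripper_force: 30.0
```

>>> play_rows --commands "0 0 0 0 0 0;0 0 0 0 0 0;0 0 0 0 0 0;0 0 0 0 0 0;0 0 0.5 0 0 0;0 0 1 0 0 0;0 0 1 0 0 0;0 0 0.7 0 0 0;0 -1 0 0 0 0;0 -1 0 0 0 0;0 -1 0 0 0 0;0 -1 0 0 0 0;0 -1 0 0 0 0;0 -1 0 0 0 0;0 -1 0 0 0 0;0 0 0 0 0 0;0 0 0 0 0 0" --grip 34

```text
time_s: 46.25
tcp_pos: [0.5452, -0.3139, 0.1589]
ee_rot: [[1.0, -0.001, -0.0], [-0.001, -1.0, 0.0], [-0.0, -0.0, -1.0]]
wrist_force: [-0.2, -0.0, -0.6]
gripper_width: 0.388
gripper_force: 0.0
```

```bash
python3 - <<'E'
from h import *
im,d=cap('top');im2,_=cap('side')
a=cv2.resize(im[140:240,230:390],None,fx=4,fy=4,interpolation=cv2.INTER_CUBIC)[:300]
b=cv2.resize(im2[150:225,300:460],None,fx=4,fy=4,interpolation=cv2.INTER_CUBIC)
cv2.imwrite('pics/c10.png',np.vstack([a,b]))
E
```

```text
(no output)
```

View pics/c10.png

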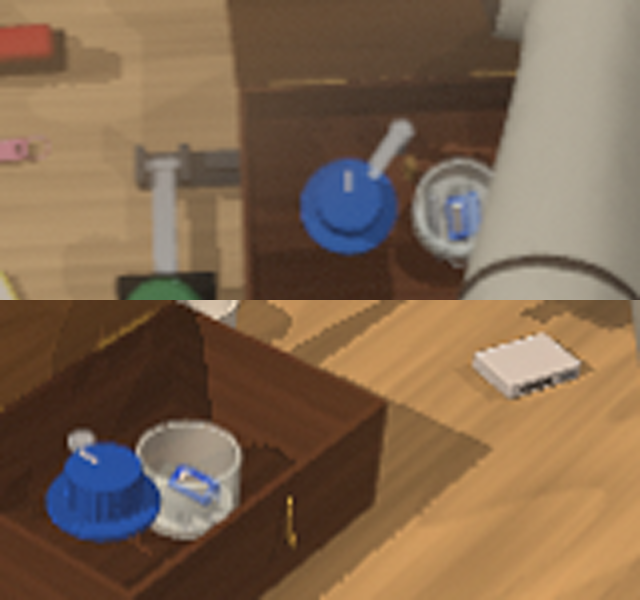

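>>> play_rows --commands "0 1 0 0 0 0;0 1 0 0 0 0;0 1 0 0 0 0;0 1 0 0 0 0;0 1 0 0 0 0;0 1 0 0 0 0;0 1 0 0 0 0;0 1 0 0 0 0;0 1 0 0 0 0;0 1 0 0 0 0;0 1 0 0 0 0;0 1 0 0 0 0;0 1 0 0 0 0;0 1 0 0 0 0;0 1 0 0 0 0;0 1 0 0 0 0;0 1 0 0 0 0;0 1 0 0 0 0;0 0 0 0 0 0;0 0 0 0 0 0"

```text
time_s: 48.35
tcp_pos: [0.5447, 0.2277, 0.1592]
ee_rot: [[1.0, 0.003, -0.0], [0.003, -1.0, -0.0], [-0.0, 0.0, -1.0]]
wrist_force: [-0.0, -0.9, -0.3]
gripper_width: 0.39
gripper_force: 0.0
```

```bash
python3 - <<'E'
from h import *
im,d=cap('top');im2,d2=cap('side')
u,v=map(int,proj('top',[.5445,-.104,.04]));
a=cv2.resize(im[v-20:v+20,u-20:u+20],None,fx=10,fy=10,interpolation=cv2.INTER_CUBIC)
p,q=map(int,proj('side',[.5445,-.104,.04]))
b=cv2.resize(im2[q-20:q+20,p-20:p+20],None,fx=10,fy=10,interpolation=cv2.INTER_CUBIC)
cv2.imwrite('pics/c11.png',np.hstack([a,b]))
print(u,v)
for j in range(v-8,v+11,2): print([int(1000*atd('top',i,j,d)[2]) for i in range(u-12,u+13,2)])
E
```

```text
344 191
[33, 7, 6, 47, 33, 25, 19, 30, 35, 43, 46, 8, 7]
[9, 8, 44, 22, 12, 10, 10, 14, 20, 23, 42, 43, 7]
[7, 42, 25, 22, 11, 24, 27, 23, 12, 11, 28, 48, 6]
[5, 21, 20, 26, 16, 24, 31, 31, 24, 9, 10, 38, 6]
[9, 52, 19, 28, 26, 28, 30, 34, 25, 11, 11, 32, 51]
[7, 48, 16, 26, 24, 28, 33, 30, 25, 12, 11, 30, 13]
[5, 48, 25, 25, 22, 25, 32, 32, 27, 12, 9, 28, 9]
[7, 37, 52, 29, 18, 27, 33, 33, 28, 11, 11, 16, 4]
[7, 21, 42, 51, 17, 21, 26, 28, 14, 21, 49, 9, 4]
[6, 9, 14, 41, 48, 48, 49, 53, 51, 49, 11, 5, 4]
```

View pics/c11.png

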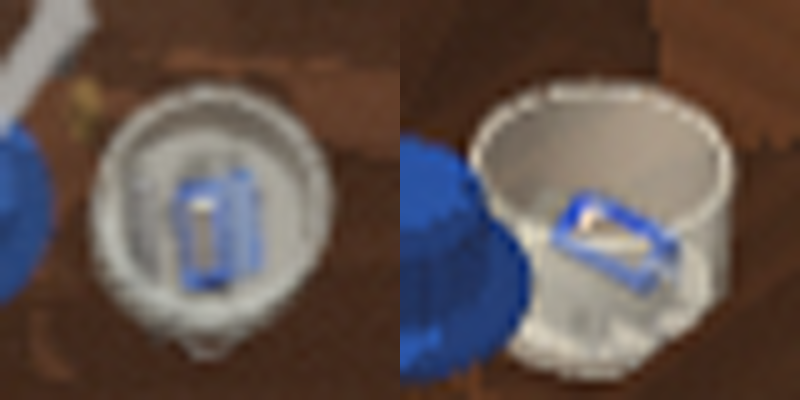

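The two blue drives lie stacked. The depth shows a leaning chrome one by the left wall, and everything is under 35 mm. Nothing is left in the drawer, so I'll close the cap.

>>> play_rows --commands "0.02 -1 0 0 0 -0.56;0 -1 0 0 0 -0.56;0 -1 0 0 0 -0.56;0 -1 0 0 0 -0.56;0 -1 0 0 0 -0.56;0 -1 0 0 0 -0.56;0 -1 0 0 0 -0.56;0 -1 0 0 0 -0.53;0 0 0 0 0 0;0 0 0 0 0 0;0 0 -0.8 0 0 0;0 0 -0.8 0 0 0;0 0 -0.8 0 0 0;0 0 -0.4 0 0 0;0 0 0 0 0 0;0 0 0 0 0 0" --grip 87

```text
time_s: 50.05
tcp_pos: [0.5469, -0.0131, 0.0758]
ee_rot: [[0.787, -0.618, 0.001], [-0.618, -0.787, -0.0], [0.001, -0.001, -1.0]]
wrist_force: [0.4, 0.2, 0.8]
gripper_width: 0.999
gripper_force: 0.0
```

>>> play_rows --commands "0 0 -0.02 0 0 0;0 0 0 0 0 0;0 0 0 0 0 0;0 0 0 0 0 0;0 0 0 0 0 0;0 0 0 0 0 0;0 0 0 0 0 0;0 0 0 0 0 0;0 0 0 0 0 0;0 0 0 0 0 0" --grip 40

```text
time_s: 51.05
tcp_pos: [0.5463, -0.0134, 0.0746]
ee_rot: [[0.786, -0.618, 0.0], [-0.618, -0.786, 0.0], [0.0, -0.0, -1.0]]
wrist_force: [-0.2, 0.5, 0.8]
gripper_width: 0.566
gripper_force: 30.0
```

>>> play_rows --commands "-0.1 -0.14 0 0 0 0.45;-0.09 -0.15 0 0 0 0.48;-0.08 -0.16 0 0 0 0.48;-0.07 -0.16 0 0 0 0.48;-0.06 -0.17 0 0 0 0.48;-0.05 -0.17 0 0 0 0.48;-0.04 -0.18 0 0 0 0.48;-0.02 -0.18 0 0 0 0.48;-0.01 -0.18 0 0 0 0.48;0 -0.18 0 0 0 0.48;0.02 -0.18 0 0 0 0.48;0.03 -0.18 0 0 0 0.48;0.04 -0.17 0 0 0 0.48;0.05 -0.17 0 0 0 0.48;0.07 -0.17 0 0 0 0.48;0.08 -0.16 0 0 0 0.48;0.09 -0.16 0 0 0 0.48;0.1 -0.15 0 0 0 0.48;0 0 0 0 0 0;0 0 0 0 0 0"

```text
time_s: 53.05
tcp_pos: [0.5467, -0.1037, 0.0748]
ee_rot: [[0.812, 0.583, 0.004], [0.583, -0.812, 0.0], [0.003, 0.002, -1.0]]
wrist_force: [5.6, 0.4, -2.3]
gripper_width: 0.572
gripper_force: 30.0
```

```bash
python3 - <<'E'
from h import *
s=r.sense();print(s['wrist_force'],s['moment'],s['tcp_pos'],s['joints'])
E
```

```text
[ 5.55265487  0.40935411 -2.25581111] [-0.33446705 -1.37144307 -0.49010818] [ 0.54668456 -0.10373083  0.0748474 ] [ 5.95451041e+00  2.40699792e+01 -2.03299087e+01  2.19545894e-02
 -4.53812991e+01  1.19691430e+02]
```

>>> play_rows --commands "-0.03 0 -0.013 0 0 -0.45;0 0 -0.013 0 0 -0.45;0 0 -0.014 0 0 -0.45;0 0 -0.014 0 0 -0.45;0 0 -0.014 0 0 -0.45;0 0 -0.014 0 0 -0.45;0 0 -0.014 0 0 -0.45;0 0 -0.014 0 0 -0.45;0 0 -0.014 0 0 -0.45;0 0 -0.014 0 0 -0.45;0 0 -0.014 0 0 -0.45;0 0 -0.014 0 0 -0.45;0 0 -0.014 0 0 -0.45;0 0 -0.014 0 0 -0.45;0 0 -0.014 0 0 -0.45;0 0 -0.014 0 0 -0.45;0 0 -0.014 0 0 -0.45;0 0 -0.014 0 0 -0.45;0 0 -0.014 0 0 -0.45;0 0 0 0 0 0"

```text
time_s: 55.05
tcp_pos: [0.5459, -0.1021, 0.0668]
ee_rot: [[0.791, -0.611, 0.004], [-0.611, -0.791, 0.001], [0.003, -0.003, -1.0]]
wrist_force: [5.1, 4.2, -3.4]
gripper_width: 0.566
gripper_force: 30.0
```

```bash
python3 - <<'E'
from h import *
s=r.sense();print(s['wrist_force'],s['moment'],s['tcp_pos'],s['joints'])
E
```

```text
[ 5.05306115  4.19208809 -3.39096064] [ 1.25413543 -1.30134097  0.04539771] [ 0.54589723 -0.10208258  0.06679012] [  6.10553385  24.5980841  -20.90465294  -0.06287332 -44.25436546
  46.24802376]
```

>>> play_rows --commands "0 0 0 0 0 -0.4;0 0 0 0 0 -0.4;0 0 0 0 0 -0.4;0 0 0 0 0 0"

```text
time_s: 55.45
tcp_pos: [0.5447, -0.1, 0.0665]
ee_rot: [[0.671, -0.741, 0.002], [-0.741, -0.671, 0.003], [-0.001, -0.004, -1.0]]
wrist_force: [2.5, 14.0, -1.2]
gripper_width: 0.565
gripper_force: 30.0
```

```bash
python3 - <<'E'
from h import *
s=r.sense();print(s['wrist_force'],s['moment'],s['tcp_pos'],s['joints'])
E
```

```text
[ 2.54410124 13.97017299 -1.21032163] [ 4.33527392 -0.45319576  0.78164949] [ 0.54471229 -0.09996658  0.06645534] [  6.26928366  24.56711072 -20.95297644  -0.25305306 -44.36023762
  36.093769  ]
```

>>> play_rows --commands "0 0 0 0 0 0;0 0 0 0 0 0;0 0 0 0 0 0;0 0 0 0 0 0;0 0 0 0 0 0;0 0 0.5 0 0 0;0 0 1 0 0 0;0 0 1 0 0 0;0 0 1 0 0 0;-0.32 0.98 0.7 0 0 -0.6;-0.32 0.98 0 0 0 -0.6;-0.32 0.98 0 0 0 -0.6;-0.32 0.98 0 0 0 -0.6;-0.32 0.98 0 0 0 -0.6;-0.32 0.98 0 0 0 -0.6;-0.32 0.98 0 0 0 -0.6;-0.32 0.98 0 0 0 -0.7;0 0 0 0 0 0;0 0 0 0 0 0" --grip 87

```text
time_s: 57.35
tcp_pos: [0.467, 0.1315, 0.1926]
ee_rot: [[-0.0, -1.0, -0.0], [-1.0, 0.0, -0.0], [0.0, 0.0, -1.0]]
wrist_force: [-1.2, -0.3, -0.5]
gripper_width: 0.998
gripper_force: 0.0
```

```bash
python3 - <<'E'
from h import *
im,d=cap('top');cv2.imwrite('pics/t5.png',im)
s=r.sense();print(s['tcp_pos'])
old=cv2.imread('pics/c4.png');new=cv2.resize(im[130:250,190:390],None,fx=4,fy=4,interpolation=cv2.INTER_CUBIC)
for x in(old,new):
    c=x[180:310,560:690].astype(int)
    m=(c[...,2]>130)&(c[...,0]>150)&(np.hypot(*(np.indices(c.shape[:2])-np.array([58,64])[:,None,None]))<38)
    y,xx=np.nonzero(m);b=(c[...,0]-c[...,2]>60);by,bx=np.nonzero(b)
    print('mark',xx.mean()+560 if len(xx) else 0,y.mean()+180 if len(y) else 0,len(y),'blue',bx.mean()+560,by.mean()+180,len(bx))
d0=np.load('t2.npy');print([atd('top',346,189,q)[2] for q in(d0,d)],np.abs(old.astype(int)-new)[150:320,540:700].mean())
E
```

```text
[0.46720047 0.13099521 0.19256047]
mark 616.6330935251799 216.98561151079136 139 blue 622.1512897610381 244.304953315398 6319
mark 619.2876712328767 219.0958904109589 73 blue 618.3626218170386 246.61002829298963 6362
[np.float64(0.08620147909965095), np.float64(0.08797725117165439)] 4.81860294117647
```

```bash
python3 - <<'E'
from h import *
old=cv2.imread('pics/c4.png')[120:320,510:710]
im,d=cap('top');im=cv2.imread('pics/t5.png');new=cv2.resize(im[130:250,190:390],None,fx=4,fy=4,interpolation=cv2.INTER_CUBIC)[120:320,510:710]
cv2.imwrite('pics/c12.png',cv2.resize(np.hstack([old,new]),None,fx=2,fy=2))
d0=np.load('t2.npy')
for q in(d0,d): print([round(1000*np.median([atd('top',i,j,q)[2] for i in range(u-2,u+3) for j in range(v-2,v+3)]),1) for u,v in((345,190),(346,189),(344,190),(370,211))])
E
```

```text
[np.float64(86.2), np.float64(86.2), np.float64(86.2), np.float64(4.7)]
[np.float64(86.1), np.float64(86.4), np.float64(86.3), np.float64(7.0)]
```

View pics/c12.png

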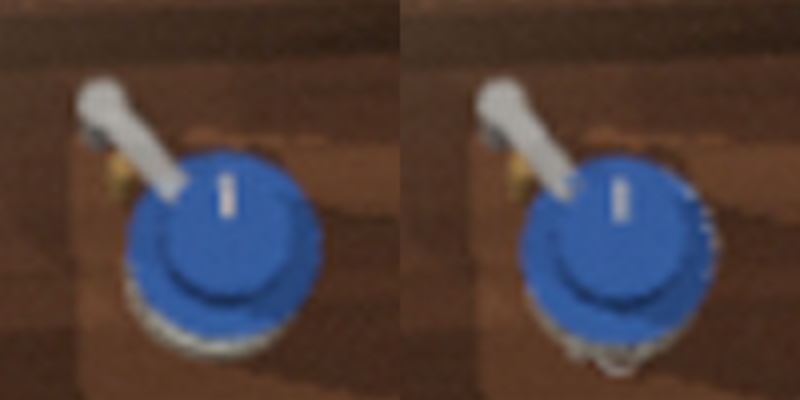

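The cap is down: its top reads 86.2 mm, the same as at the start, and the mark has the same heading. But the arm sits about 3 mm short of its stop. I'll nudge it back by squeezing the grip along the swing tangent, centred on the tub.

>>> play_rows --commands "0.33 -0.99 0 0 0 -0.78;0.33 -0.99 0 0 0 -0.78;0.33 -0.99 0 0 0 -0.78;0.33 -0.99 0 0 0 -0.78;0.33 -0.99 0 0 0 -0.78;0.33 -0.99 0 0 0 -0.78;0.33 -0.99 0 0 0 -0.8;0.33 -0.99 0 0 0 -0.8;0 0 -0.8 0 0 0;0 0 -0.8 0 0 0;0 0 -0.8 0 0 0;0 0 -0.8 0 0 0;0 0 -0.6 0 0 0;0 0 -0.37 0 0 0;0 0 0 0 0 0;0 0 0 0 0 0"

```text
time_s: 59.05
tcp_pos: [0.547, -0.1067, 0.068]
ee_rot: [[-0.81, -0.586, 0.001], [-0.586, 0.81, -0.0], [-0.0, -0.001, -1.0]]
wrist_force: [0.3, -0.1, 0.5]
gripper_width: 1.0
gripper_force: 0.0
```

Squeeze, nudge slightly toward the stop, turn slightly clockwise, check.

>>> play_rows --commands "0 0 0 0 0 0;0 0 0 0 0 0;0 0 0 0 0 0;0 0 0 0 0 0;0 0 0 0 0 0;0 0 0 0 0 0;0 0 0 0 0 0;0 0 0 0 0 0;0 0 0 0 0 0;0 0 0 0 0 0" --grip 40

```text
time_s: 60.05
tcp_pos: [0.5452, -0.1057, 0.0673]
ee_rot: [[-0.81, -0.586, -0.003], [-0.586, 0.81, 0.001], [0.002, 0.002, -1.0]]
wrist_force: [-3.7, 3.5, 3.2]
gripper_width: 0.568
gripper_force: 30.0
```

```bash
python3 - <<'E'
from h import *
s=r.sense();print(s['wrist_force'],s['moment'],s['tcp_pos'])
E
```

```text
[-3.74376274  3.54076184  3.23314747] [ 1.11841213  1.0532164  -0.08008349] [ 0.5451715  -0.10565129  0.06730036]
```

>>> play_rows --commands "0.04 -0.05 0 0 0 0;0 0 0 0 0 0;0 0 0 0 0 0"

```text
time_s: 60.35
tcp_pos: [0.5454, -0.1061, 0.0671]
ee_rot: [[-0.81, -0.587, -0.005], [-0.587, 0.81, 0.002], [0.003, 0.004, -1.0]]
wrist_force: [-5.7, 8.2, 3.5]
gripper_width: 0.565
gripper_force: 30.0
```

>>> play_rows --commands "0 0 0 0 0 0;0 0 0 0 0 0;0 0 0 0 0 0;0 0 0 0 0 0;0 0 0 0 0 0;0 0 0.5 0 0 0;0 0 1 0 0 0;0 0 1 0 0 0;0 0 1 0 0 0;-0.33 0.99 0.7 0 0 0.78;-0.33 0.99 0 0 0 0.78;-0.33 0.99 0 0 0 0.78;-0.33 0.99 0 0 0 0.78;-0.33 0.99 0 0 0 0.78;-0.33 0.99 0 0 0 0.78;-0.33 0.99 0 0 0 0.8;-0.33 0.99 0 0 0 0.8;0 0 0 0 0 0;0 0 0 0 0 0" --grip 87

```text
time_s: 62.25
tcp_pos: [0.4685, 0.1303, 0.1936]
ee_rot: [[-0.002, -1.0, 0.0], [-1.0, 0.002, -0.0], [0.0, -0.0, -1.0]]
wrist_force: [0.2, 0.4, 0.4]
gripper_width: 0.993
gripper_force: 0.0
```

```bash
python3 - <<'E'
from h import *
im,d=cap('top');cv2.imwrite('pics/t6.png',im)
s=r.sense();print(s['tcp_pos'])
def crop(f): return cv2.resize(cv2.imread(f)[130:250,190:390],None,fx=4,fy=4,interpolation=cv2.INTER_CUBIC)
for x in(cv2.imread('pics/c4.png'),crop('pics/t5.png'),crop('pics/t6.png')):
    c=x[180:310,560:690].astype(int)
    by,bx=np.nonzero(c[...,0]-c[...,2]>60)
    g=x[180:250,590:650].astype(int);y,xx=np.nonzero((g.min(2)>135))
    print('blue',bx.mean()+560,by.mean()+180,len(bx),'mark',xx.mean()+590,y.mean()+180,len(y))
print([round(1000*np.median([atd('top',i,j,d)[2] for i in range(u-2,u+3) for j in range(v-2,v+3)]),1) for u,v in((345,190),(346,189))])
# pw
hsv=cv2.cvtColor(im,cv2.COLOR_BGR2HSV);m=cv2.inRange(hsv,(40,80,30),(85,255,255));y,x=np.nonzero(m);print('green',x.mean(),y.mean(),len(x))
E
```

```text
[0.46859248 0.12971559 0.19352915]
blue 622.1512897610381 244.304953315398 6319 mark 605.974358974359 212.76923076923077 234
blue 618.3626218170386 246.61002829298963 6362 mark 606.0363636363636 214.2 110
blue 621.789751552795 243.74254658385092 6440 mark 611.3860759493671 212.75316455696202 158
[np.float64(85.6), np.float64(85.4)]
green 268.42335766423355 218.5182481751825 137
```

The cap is back over the tub axis and fully down. Now the paperweight.

>>> play_rows --commands "-0.04 0.12 -0.9 0 0 0;0 0 -0.9 0 0 0;0 0 -0.9 0 0 0;0 0 -0.9 0 0 0;0 0 -0.8 0 0 0;0 0 -0.5 0 0 0;0 0 -0.25 0 0 0;0 0 0 0 0 0;0 0 0 0 0 0"

```text
time_s: 63.2
tcp_pos: [0.468, 0.1333, 0.0396]
ee_rot: [[-0.003, -1.0, 0.001], [-1.0, 0.003, 0.0], [-0.0, -0.001, -1.0]]
wrist_force: [-0.6, 0.5, -0.8]
gripper_width: 1.0
gripper_force: 0.0
```

>>> play_rows --commands "0 0 0 0 0 0;0 0 0 0 0 0;0 0 0 0 0 0;0 0 0 0 0 0;0 0 0 0 0 0;0 0 0 0 0 0;0 0 0 0 0 0;0 0 0 0 0 0;0 0 0 0 0 0;0 0 0 0 0 0" --grip 40

```text
time_s: 64.2
tcp_pos: [0.4671, 0.1335, 0.0394]
ee_rot: [[-0.002, -1.0, -0.0], [-1.0, 0.002, -0.0], [0.0, 0.0, -1.0]]
wrist_force: [-3.1, 0.6, 5.7]
gripper_width: 0.727
gripper_force: 30.0
```

>>> play_rows --commands "0 0 0.3 0 0 0;0 0 0.5 0 0 0;0 0 0.6 0 0 0;0 0 0.8 0 0 0;0 0 0.7 0 0 0;0 0 0.3 0 0 0;0 0 0 0 0 0;0 0 0 0 0 0"

```text
time_s: 65.0
tcp_pos: [0.4664, 0.1331, 0.1339]
ee_rot: [[-0.003, -1.0, -0.002], [-1.0, 0.003, -0.001], [0.001, 0.002, -1.0]]
wrist_force: [-0.1, -0.6, -4.8]
gripper_width: 0.725
gripper_force: 30.0
```

```bash
python3 - <<'E'
from h import *
im=cv2.imread('pics/t3.png')[200:255,160:210].astype(int)
m=(im[...,2]<105).astype(np.uint8);n,l,s,c=cv2.connectedComponentsWithStats(m)
i=1+np.argmax(s[1:,4]);u,v=c[i]+[160,200];print(u,v,s[i]);print(atz('top',u,v,.005))
E
```

```text
185.8443113772455 234.74850299401197 [ 14  29  24  12 167]
[0.43706901 0.41493638 0.005     ]
```

>>> play_rows --commands "0 0.95 0 0 0 0;0 0.95 0 0 0 0;0 0.95 0 0 0 0;0 0.95 0 0 0 0;0 0.95 0 0 0 0;0 0.95 0 0 0 0;0 0.95 0 0 0 0;0 0.95 0 0 0 0;0 0.95 0 0 0 0;0 0.95 0 0 0 0;0 0 0 0 0 0;0 0 0 0 0 0;0 0 0 0 0 0"

```text
time_s: 66.3
tcp_pos: [0.4667, 0.4172, 0.1334]
ee_rot: [[-0.003, -1.0, -0.002], [-1.0, 0.003, -0.003], [0.003, 0.002, -1.0]]
wrist_force: [-0.4, -0.0, -4.1]
gripper_width: 0.724
gripper_force: 30.0
```

```bash
python3 - <<'E'
from h import *
g=cv2.imread('pics/t3.png')[200:255,155:215]
print(g[27,::3,2].tolist())
t,m=cv2.threshold(g[...,2],0,255,cv2.THRESH_OTSU);n,l,s,c=cv2.connectedComponentsWithStats(255-m)
i=1+np.argmax(s[1:,4]);print(t,s[i]);u,v=c[i]+[155,200];print(u,v,atz('top',u,v,.005))
x,y,w,h,_=s[i];print(atz('top',155+x+w/2-.5,200+y+h/2-.5,.005),w,h)
E
```

```text
[137, 139, 169, 166, 165, 151, 109, 107, 110, 109, 107, 108, 107, 107, 107, 169, 168, 164, 164, 165]
143.0 [ 15  14  30  27 626]
184.60543130990416 227.25079872204472 [0.46169928 0.41898141 0.005     ]
[0.46253604 0.41932634 0.005     ] 30 27
```

>>> play_rows --commands "-0.18 0.03 -0.7 0 0 0;0 0 -0.7 0 0 0;0 0 -0.7 0 0 0;0 0 -0.7 0 0 0;0 0 -0.5 0 0 0;0 0 -0.3 0 0 0;0 0 -0.2 0 0 0;0 0 -0.1 0 0 0;0 0 0 0 0 0;0 0 0 0 0 0;0 0 0 0 0 0"

```text
time_s: 67.4
tcp_pos: [0.4622, 0.4198, 0.0188]
ee_rot: [[-0.002, -1.0, 0.001], [-1.0, 0.002, 0.001], [-0.001, -0.001, -1.0]]
wrist_force: [0.4, 0.0, -4.3]
gripper_width: 0.728
gripper_force: 30.0
```

>>> play_rows --commands "0 -0.03 -0.07 0 0 0;0 0 -0.05 0 0 0;0 0 0 0 0 0;0 0 0 0 0 0"

```text
time_s: 67.8
tcp_pos: [0.4619, 0.4185, 0.0145]
ee_rot: [[-0.002, -1.0, -0.0], [-1.0, 0.002, -0.0], [0.0, 0.0, -1.0]]
wrist_force: [0.5, 0.4, -1.9]
gripper_width: 0.729
gripper_force: 30.0
```

Touching now; release and withdraw.

>>> play_rows --commands "0 0 -0.02 0 0 0;0 0 0 0 0 0;0 0 0 0 0 0;0 0 0 0 0 0;0 0 0 0 0 0;0 0 0 0 0 0;0 0 0.3 0 0 0;0 0 0.8 0 0 0;0 0 1 0 0 0;0 0 1 0 0 0;0 0 1 0 0 0;0 0 1 0 0 0;0 0 0 0 0 0;0 -1 0.5 0 0 0;0 -1 0 0 0 0;0 -1 0 0 0 0;0 -1 0 0 0 0;0 -1 0 0 0 0;0 0 0 0 0 0;0 0 0 0 0 0" --grip 87

```text
time_s: 69.8
tcp_pos: [0.462, 0.2681, 0.1821]
ee_rot: [[-0.003, -1.0, 0.0], [-1.0, 0.003, 0.0], [-0.0, -0.0, -1.0]]
wrist_force: [0.2, 0.4, 0.4]
gripper_width: 1.0
gripper_force: 0.0
```

```bash
python3 - <<'E'
from h import *
im,d=cap('top');cv2.imwrite('pics/t7.png',im)
c=im[200:255,155:215]
hsv=cv2.cvtColor(c,cv2.COLOR_BGR2HSV);m=cv2.inRange(hsv,(40,60,30),(85,255,255));y,x=np.nonzero(m);u,v=x.mean()+155,y.mean()+200
print('pw',atz('top',u,v,.04),len(x))
t0=cv2.imread('pics/top0.png')
c0=cv2.cvtColor(t0[200:255,155:215],cv2.COLOR_BGR2HSV);y,x=np.nonzero(cv2.inRange(c0,(40,60,30),(85,255,255)));print('start',atz('top',x.mean()+155,y.mean()+200,.04),len(x))
print('lid',atd('top',334,185,d),atd('top',310,175,d))
D=cv2.absdiff(im,t0).max(2)
for n,(x,y,w,h) in dict(lid=(290,160,88,58),stap=(203,143,45,20),pot=(380,136,30,30),reader=(428,204,32,26),pink1=(222,172,20,14),pink2=(170,174,20,18),yel=(222,205,18,18),chA=(198,187,16,20),blA=(220,235,20,16),blB=(404,172,20,16),chB=(394,226,18,18)).items(): print(n,D[y:y+h,x:x+w].mean().round(1))
E
```

```text
pw [0.43976169 0.39781039 0.04      ] 13
start [0.45818436 0.4201798  0.04      ] 243
lid [ 0.55648945 -0.06742008  0.0959853 ] [0.59224341 0.00506815 0.09535585]
lid 8.7
stap 9.5
pot 4.6
reader 8.8
pink1 21.3
pink2 32.9
yel 25.1
chA 43.8
blA 53.5
blB 22.3
chB 24.5
```

>>> play_rows --commands "0 -1 0.5 0 0 0;0 -1 0.5 0 0 0;0 -1 0 0 0 0;0 -1 0 0 0 0;0 -1 0 0 0 0;0 -1 0 0 0 0;0 -1 0 0 0 0;0 -1 0 0 0 0;0 -1 0 0 0 0;0 -1 0 0 0 0;0 -1 0 0 0 0;0 -1 0 0 0 0;0 0 0 0 0 0;0 0 0 0 0 0"

```text
time_s: 71.25
tcp_pos: [0.4624, -0.0913, 0.2116]
ee_rot: [[-0.003, -1.0, -0.0], [-1.0, 0.003, 0.0], [-0.0, 0.0, -1.0]]
wrist_force: [1.0, 0.7, 0.1]
gripper_width: 1.001
gripper_force: 0.0
```

```bash
python3 - <<'E'
from h import *
im,d=cap('top');cv2.imwrite('pics/t8.png',im)
t0=cv2.imread('pics/top0.png');t3=cv2.imread('pics/t3.png')
for q in(t0,im):
    h=cv2.cvtColor(q[200:255,155:215],cv2.COLOR_BGR2HSV);y,x=np.nonzero(cv2.inRange(h,(40,60,30),(85,255,255)));print('pw',atz('top',x.mean()+155,y.mean()+200,.04),len(x))
print(atd('top',184,226,d),'drawer side',im[227,150:215:4].tolist()[:3])
D=cv2.absdiff(im,t0).max(2)
for n,(x,y,w,h) in dict(stap=(203,143,45,20),pink1=(222,172,20,14),pink2=(170,174,20,18),yel=(222,205,18,18),chA=(198,187,16,20),blA=(220,235,20,16)).items(): print(n,D[y:y+h,x:x+w].mean().round(1))
s=r.sense();print(s['tcp_pos'],s['time_s'])
E
```

```text
pw [0.45818436 0.4201798  0.04      ] 243
pw [0.45783018 0.42099797 0.04      ] 237
[0.45929568 0.40960437 0.04832396] drawer side [[78, 108, 135], [77, 109, 134], [77, 108, 134]]
stap 7.9
pink1 5.8
pink2 11.2
yel 3.7
chA 19.6
blA 27.9
[ 0.46236733 -0.09089796  0.21167369] 71.3
```

```bash
python3 -c "
from station import r
print(r.finish_job())"
```

```text
the job is handed in; nothing more can be done
None
```

I handed the job in at about 71 s. All four drives went into the tub (the depth image shows only one of the two chrome ones clearly), the cap is screwed tight, the lid is shut, and the paperweight is within a few millimetres of the middle of its coaster; the card reader, stapler and pot showed no sign of having moved.

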